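Set the red-handled ball valve to half open

ROBOT

A 6-joint arm with a two-finger parallel gripper is mounted at the origin on a cart in front of the work surface, level with it; the furniture and walls round the work are solid. World frame = base frame: x ahead of the robot, y to its left, z up, the work surface at z = 0. Lengths are in m, angles in rad, forces in N, time in s.
With the tool pointing down it reaches from about 0.375 to 0.975 m from the base axis. Payload 3.8 kg.
Tool frame: the origin (TCP) lies midway between the tips of the shut fingers; the grasp point (between the pads) lies 19 mm behind it; z points along the fingers, y is the direction in which the jaws open and shut (so a half turn about z gives the same grasp; the last joint's range is limited). The gripper opens to 85 mm and grips with 20 to 120 N. Pads are 22 mm wide; open, the fingers measure 114 mm over their backs; the gripper's body (76 mm by 85 mm) begins 54 mm behind the grasp point. The pads swing forward as they close: fully open they stand 13 mm farther back than shut.
Start: joints at [1.193, 0.264, 1.604, -0, 1.274, -0.037], TCP at [0.226, 0.636, 0.231] pointing down, gripper open.
Joint ranges: [-2.63, 2.63], [-0.94, 2.18], [0.31, 2.57], [-1.31, 4.45], [0, 2.66], [-2.55, 2.55]. Speed limits (rad/s): [2.57, 2.57, 3.14, 3.14, 3.14, 3.14].

INTERFACE

Orientations are given as a rotation vector (axis times angle).
In Python, from workcell import bot gives the robot as it stands.
- The arm moves only by the tool drive_tool, never from a script. Its argument "steps" is a list of rows, each a list of 2 entries, a list of its own where there are three numbers: the shift along the tool's x, y, z in mm, then the turn about the tool's z in degrees. In form: [[[dx, dy, dz], twist], ...]. A call has 1 to 8 rows; each row shifts and turns the commanded pose from where the row before left it, along the tool's axes as they then stand; what a row does not reach is not made up. A row lasts 1/12 s, in which the tool goes at most 41.7 mm and 7.16 degrees, less where a joint would pass 70% of its speed; a pose out of reach is approached as far as the arm can. A call is refused whole if a number of a shift passes 41.7 or a number of a turn 7.16, either way. A call with a gripper value outside its range is refused whole. "jaw" is the opening, from 0 (shut) to 1 (fully open), set as the call begins (left out, the last holds). The fingers move at their own pace and stop on an object; "force" is the grip in N (left out, the last holds). Time passes only in rows, so rows that do not move let the fingers close. It gives the time, the measured TCP pose, the force and the opening at its end, in the units of the state.
- bot.read_state(): the state, without advancing time (a new reading comes with each control period).
- bot.read_camera(name): name is "scene" or "top" or "wrist"; returns the picture (384x512x3 uint8, red, green, blue); there is no depth.
- bot.camera_info(name): a dict with "fx", "fy", "cx", "cy" (pixels), "position" and "attitude" of the camera in the world. Camera axes: x right, y down, z forward; pixel columns grow to the right and rows downward; lengths in m; the calibration is good to about 2 mm. A picture is of the moment at which its call begins: read the wrist's pose just before it. camera_info takes no time and is no camera call; for the wrist camera it gives the pose at the moment of the call.
- bot.finish_job(): hands the job in, once; it reports no verdict.
The state is a dict: "time": time; "q": joint angles; "joint_vel": joint speeds; "joint_torque": joint torques, N m; "tool_pos": TCP position; "tcp_rot": TCP orientation; "wrist_force": force on the tool from outside, world axes, zero at the start; "torque": the same for the moment, N m; "width": opening from 0.0 (shut) to 1.0 (fully open).
Only numpy, scipy, OpenCV 4.12 (cv2) and the standard library are available. Lean on these libraries where they do the work, as an engineer would, in place of code of your own. Each camera call takes 0.05 s, during which the arm holds its last target.

TASK

Before the leak check is logged, set the ball valve with the red handle to half open: turn the handle until its white pointer stands at the green mark of the dial, midway between shut and fully open, and let go. Leave the blue-handled valve as it is.

Things in the scene. Friction and masses are not known exactly. Their poses are not given: they have to be found in the camera images.
- red_valve: Ball valve on a stand fixed to the desk: grey base plate 124 x 84 x 8 mm, level pipe 152 mm long along the stand's x axis, black dial disc 88 mm across with its top 60 mm above the desk, red handle over it turning about the stand's upright centre axis. Origin: centre of the underside, on the desk; z up. Dial: white mark toward the stand's -y (shut), toward +x (fully open), wide green mark midway.
- red_grip (a point): Middle of the red handle, on its turning axis, 87 mm above the desk; turns with it. The handle is an upright fin 52 mm long, 12 mm thick, from 71 to 99 mm above the desk, on a round hub 22 mm across. Site axes: z up, y along the fin, x through its thickness. A white pointer 5 mm wide, 71 to 79 mm above the desk, reaches from the fin's -y end to 39 mm from the axis.
- red_handle (a joint): Opening angle of the red handle, rad. 0 = shut: fin across the pipe, pointer to the stand's -y. Grows counter-clockwise seen from above, to a stop at 1.571 = fully open: fin along the pipe, pointer to the stand's +x. Green mark: 0.785. Starts shut or a little open (0 to 0.38), turns with light friction of about 0.08 N m, stays where it is left.
- blue_pointer (a point): Tip of the white pointer of the blue handle, 38 mm from that handle's axis and 75 mm above the desk, on a second, identical valve stand with a blue handle, open by any amount. The two stands may have changed places, left and right.

How it is judged:
At the end, for the whole second after the job is handed in: The red handle is at rest half open: within 10 degrees (0.175 rad) of 45 degrees (0.785 rad) (value of joint red_handle between 0.61 and 0.96 rad and not (velocity of joint red_handle above 0.05 rad/s) and velocity of joint red_handle above -0.05 rad/s); the robot touches nothing.
It fails at once if the blue handle's pointer is moved by more than 6 mm (distance of blue_pointer from where it was at the start of the episode above 0.006 m).
It also fails if it takes over 32 s, if anything falls off the work surface, if the arm or the gripper's body presses on something with over 40 N, if the wrist force passes 120 N, or if a joint passes its speed limit or range.

## Working session

There is one attempt and no reset: what is moved stays moved. The work goes in short steps, Python scripts to look and compute and a tool call to move; the robot and the scene stay as the last step left them, time stands still between calls to the robot, and variables do not carry over. Pictures are saved under pics/ and viewed, and the job is handed in when it is done.

Besides the shell and the picture viewer there is one more tool, called after "Emit:" as name([rows], argument=value, ...), one row to a line, values as JSON. drive_tool: Moves the arm, as the interface text tells. Its arguments: {"type":"object","properties":{"steps":{"type":"array","items":{"type":"array"}},"jaw":{"type":"number"},"force":{"type":"number"}},"required":["steps"]}

```bash
mkdir -p pics; python3 - <<'E'
from workcell import bot
import cv2
for n in ("scene","top"):
    im=bot.read_camera(n); cv2.imwrite(f"pics/{n}0.png",im[:,:,::-1]); print(n,bot.camera_info(n))
s=bot.read_state();print({k:s[k] for k in("time","tool_pos","tcp_rot","width","q")})
E
```

```text
scene {'fx': 488.63461637503525, 'fy': 488.63461637503525, 'cx': 246.30186918060403, 'cy': 195.1832906921154, 'position': array([-0.11512103, -0.62422962,  0.57694748]), 'attitude': array([-1.93925599,  1.13735433, -0.56201988])}
top {'fx': 357.2231971621703, 'fy': 357.2231971621703, 'cx': 256.7950165871198, 'cy': 191.64940952235833, 'position': array([ 0.43663739, -0.25013482,  0.91811723]), 'attitude': array([-2.1825697 ,  2.18386889, -0.07128826])}
{'time': 0.1, 'tool_pos': array([0.22536588, 0.6355617 , 0.23007712]), 'tcp_rot': array([-0.53267391, -3.09568106,  0.00313553]), 'width': 1.0011789027743985, 'q': array([ 1.19310388e+00,  2.64683756e-01,  1.60524744e+00, -4.24460819e-06,
        1.27370068e+00, -3.68885128e-02])}
```

View pics/top0.png

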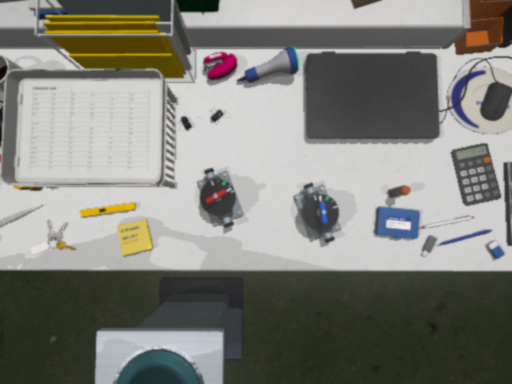

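View pics/scene0.png

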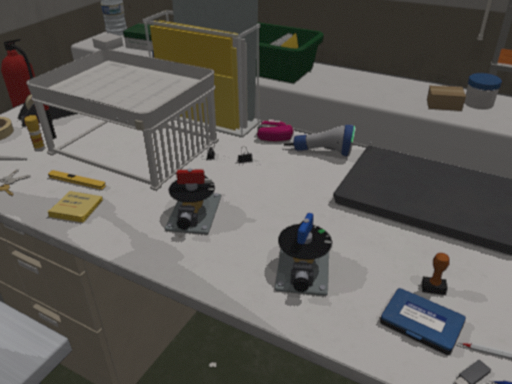

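```bash
cat > h.py <<'E'
import numpy as np,cv2
from scipy.spatial.transform import Rotation as R
def ray(ci,u,v,z):
    d=R.from_rotvec(ci["attitude"]).apply([(u-ci["cx"])/ci["fx"],(v-ci["cy"])/ci["fy"],1]);p=np.array(ci["position"])
    return p+d*(z-p[2])/d[2]
E
python3 - <<'E'
from h import *
from workcell import bot
im=cv2.imread("pics/top0.png");c=im[155:240,175:260];cv2.imwrite("pics/z1.png",cv2.resize(c,None,fx=7,fy=7,interpolation=cv2.INTER_CUBIC))
s=cv2.imread("pics/scene0.png")[155:240,145:245];cv2.imwrite("pics/z2.png",cv2.resize(s,None,fx=7,fy=7,interpolation=cv2.INTER_CUBIC)[:600])
ci=bot.camera_info("top")
h=cv2.cvtColor(im,cv2.COLOR_BGR2HSV)
m=(((h[...,0]<8)|(h[...,0]>172))&(h[...,1]>150)&(h[...,2]>80)).astype('u1');m[:155]=0;m[240:]=0;m[:,:175]=0;m[:,260:]=0
ys,xs=np.nonzero(m);print(len(xs),xs.mean(),ys.mean())
print("red",ray(ci,xs.mean(),ys.mean(),.095))
P=np.array([ray(ci,x,y,.097)[:2] for x,y in zip(xs,ys)]);w,v=np.linalg.eigh(np.cov(P.T));print(v[:,1],np.degrees(np.arctan2(v[1,1],v[0,1])),np.sqrt(12*w))
# dark disc
g=((h[...,2]<60)).astype('u1')*1;g[:155]=0;g[240:]=0;g[:,:185]=0;g[:,250:]=0
print("base xy->px check", ray(ci,160,370,0))
E
```

```text
78 215.21794871794873 195.9102564102564
red [ 0.48479555 -0.15000459  0.095     ]
[-0.50738209  0.8617212 ] 120.48960856315207 [0.01106508 0.05558879]
base xy->px check [ 0.05584901 -0.00411606  0.        ]
```

View pics/z1.png

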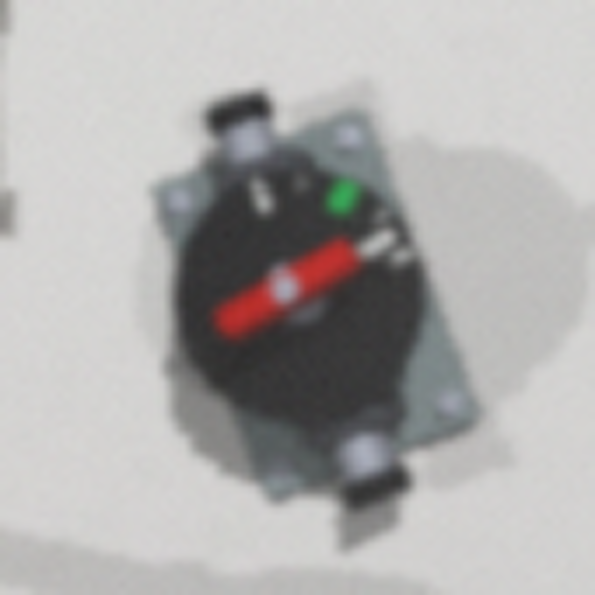

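View pics/z2.png

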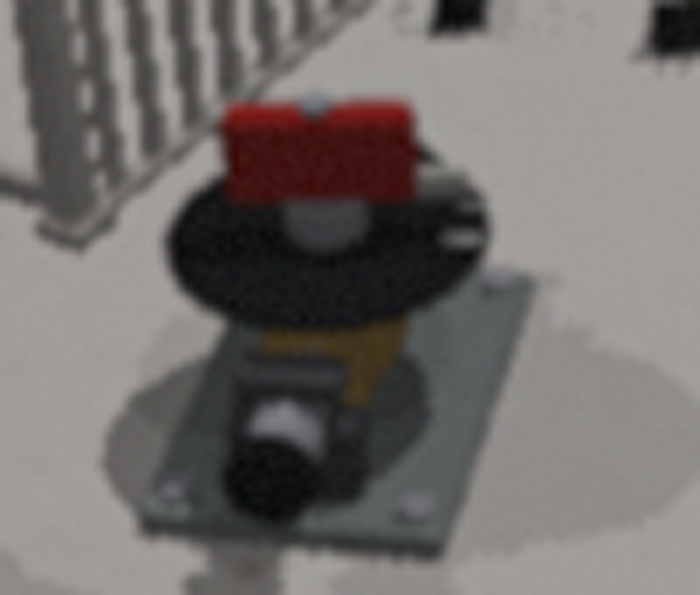

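```bash
python3 - <<'E'
from h import *
from workcell import bot
ci=bot.camera_info("top")
f=lambda x,y,z:ray(ci,(x+.5)/7-.5+175,(y+.5)/7-.5+155,z)[:2]
an=lambda d:np.degrees(np.arctan2(d[1],d[0]))
a=f(287,287,.1);print("axis screw",a)
disc=f(300,297,.06);print("disc",disc)
for n,x,y in(("green",343,197),("open",262,196),("shut",400,255)):
    p=f(x,y,.06);print(n,p,an(p-a),an(p-disc),np.linalg.norm(p-a))
p=f(375,243,.077);print("ptr",an(p-a),np.linalg.norm(p-a))
b,c=f(240,110,.033),f(373,483,.033);print("pipe",an(b-c),np.linalg.norm(b-c),(b+c)/2)
cs=[f(x,y,.008) for x,y in((350,135),(180,200),(452,403),(282,482))];print("plate",np.mean(cs,0),an(cs[0]-cs[2]),an(cs[1]-cs[3]))
# scene two-view check of screw
cs=bot.camera_info("scene");print(ray(cs,(315+.5)/7-.5+145,(103+.5)/7-.5+155,.1))
s=bot.read_state();print(R.from_rotvec(s["tcp_rot"]).as_matrix().round(3))
E
```

```text
axis screw [ 0.48528148 -0.15141867]
disc [ 0.48421224 -0.15109138]
green [ 0.5187302  -0.16567293] -23.08139968385287 -22.900833293656614 0.036359323362153355
open [ 0.51910163 -0.13772387] 22.044524088605627 20.96382183884235 0.036487672686219906
shut [ 0.49866478 -0.18542376] -68.5170127575822 -67.17087869076727 0.036543921646932286
ptr -58.840688882938 0.03135106767239935
pipe 19.966336080037813 0.14099392231763724 [ 0.48624171 -0.15015087]
plate [ 0.48438069 -0.15089854] 21.020315266101907 20.358504326756453
[ 0.48267095 -0.15197134  0.1       ]
[[-0.942  0.334 -0.001]
 [ 0.334  0.942 -0.002]
 [ 0.    -0.002 -1.   ]]
```

```bash
python3 - <<'E'
from h import *
from workcell import bot
t,s=bot.camera_info("top"),bot.camera_info("scene")
for (a,b) in (((176,187),(152,103)),((164,70),(214,77)),((4,187),(34,86))):
  for z in(.05,.1,.15,.2,.25,.3):
    print(a,z,ray(t,*a,z)[:2].round(3),ray(s,*b,z)[:2].round(3))
E
python3 - <<'E'
import cv2
im=cv2.imread("pics/top0.png")[40:250,0:260];cv2.imwrite("pics/z3.png",cv2.resize(im,(780,600)))
E
```

```text
(176, 187) 0.05 [ 0.509 -0.049] [0.759 0.165]
(176, 187) 0.1 [ 0.505 -0.06 ] [0.676 0.09 ]
(176, 187) 0.15 [ 0.501 -0.072] [0.593 0.015]
(176, 187) 0.2 [ 0.497 -0.083] [ 0.51 -0.06]
(176, 187) 0.25 [ 0.493 -0.095] [ 0.427 -0.134]
(176, 187) 0.3 [ 0.488 -0.107] [ 0.344 -0.209]
(164, 70) 0.05 [ 0.803 -0.014] [0.977 0.118]
(164, 70) 0.1 [ 0.782 -0.028] [0.873 0.047]
(164, 70) 0.15 [ 0.761 -0.041] [ 0.77  -0.023]
(164, 70) 0.2 [ 0.739 -0.055] [ 0.666 -0.093]
(164, 70) 0.25 [ 0.718 -0.068] [ 0.562 -0.164]
(164, 70) 0.3 [ 0.697 -0.082] [ 0.459 -0.234]
(4, 187) 0.05 [0.51  0.373] [0.695 0.528]
(4, 187) 0.1 [0.505 0.337] [0.618 0.419]
(4, 187) 0.15 [0.501 0.301] [0.541 0.309]
(4, 187) 0.2 [0.497 0.265] [0.464 0.2  ]
(4, 187) 0.25 [0.493 0.229] [0.388 0.091]
(4, 187) 0.3 [0.489 0.193] [ 0.311 -0.019]
```

View pics/z3.png

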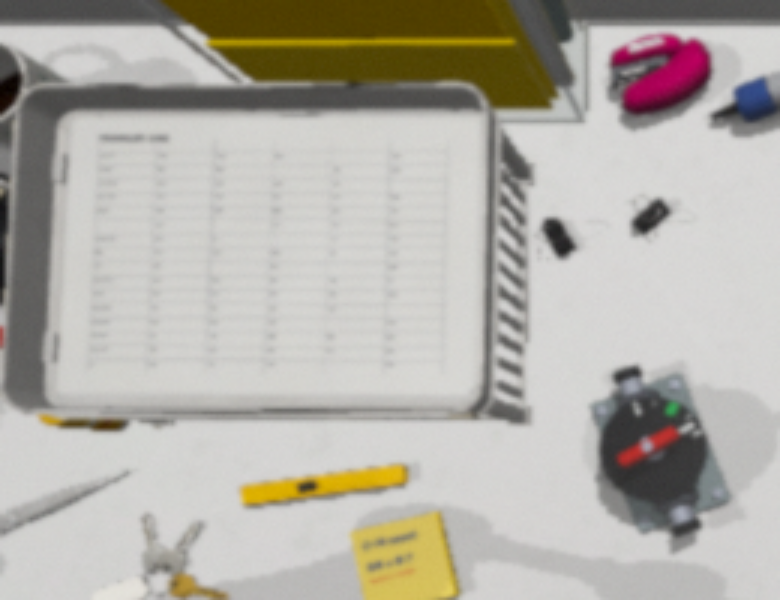

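Emit:
drive_tool([
  [[0, 0, -30], 0],
  [[0, 0, -40], 0],
  [[0, 0, -30], 0],
  [[-15, -20, 0], 0],
  [[-25, -32, 0], 0],
  [[-25, -32, 0], 0],
  [[-25, -32, 0], 0],
  [[-25, -32, 0], 0],
], jaw=0.7, force=40)

```text
time: 0.77
tool_pos: [0.2845, 0.4564, 0.3306]
tcp_rot: [-0.531, -3.096, 0.002]
wrist_force: [1.3, -0.1, -0.5]
width: 0.705
```

Emit:
drive_tool([
  [[-25, -32, 0], 0],
  [[-25, -32, 0], 0],
  [[-25, -32, 0], 0],
  [[-25, -32, 0], 0],
  [[-25, -32, 0], 0],
  [[-25, -32, 0], 0],
  [[-25, -32, 0], 0],
  [[-25, -32, 0], 0],
])

```text
time: 1.43
tool_pos: [0.3872, 0.1482, 0.331]
tcp_rot: [0.532, 3.096, 0.0]
wrist_force: [0.7, -0.1, -0.2]
width: 0.697
```

Emit:
drive_tool([
  [[-25, -32, 0], 0],
  [[-25, -32, 0], 0],
  [[-25, -32, 0], 0],
  [[-25, -32, 0], 0],
  [[-25, -32, 0], 0],
  [[-25, -32, 0], 0],
  [[-25, -32, 0], 0],
  [[-17, -26, 0], 0],
])

```text
time: 2.1
tool_pos: [0.4852, -0.1526, 0.3307]
tcp_rot: [-0.535, -3.095, 0.001]
wrist_force: [0.3, 0.4, -0.1]
width: 0.701
```

Emit:
drive_tool([
  [[0, 0, 0], 6],
  [[0, 0, 0], 7],
  [[0, 0, 0], 7],
  [[0, 0, 0], 7],
  [[0, 0, 0], 7],
  [[0, 0, 0], 6],
  [[0, 0, 0], 0],
  [[0, 0, 0], 0],
])

```text
time: 2.77
tool_pos: [0.4846, -0.1496, 0.3308]
tcp_rot: [-1.555, -2.729, 0.0]
wrist_force: [0.1, -0.2, -0.2]
width: 0.704
```

```bash
cat > w.py <<'E'
import sys
from h import *
from workcell import bot
n=sys.argv[1]
ci=bot.camera_info("wrist");im=bot.read_camera("wrist")[:,:,::-1].copy();cv2.imwrite(f"pics/{n}.png",im)
s=bot.read_state();M=R.from_rotvec(s["tcp_rot"]).as_matrix();print(s["time"],s["tool_pos"].round(4),M.round(3).tolist(),"yaw of y",np.degrees(np.arctan2(M[1,1],M[0,1])), s["q"].round(2), s["wrist_force"])
h=cv2.cvtColor(im,cv2.COLOR_BGR2HSV)
m=(((h[...,0]<8)|(h[...,0]>172))&(h[...,1]>130)&(h[...,2]>60)).astype('u1')
k,l,st,c=cv2.connectedComponentsWithStats(m)
if k>1:
    i=1+np.argmax(st[1:,4]);ys,xs=np.nonzero(l==i);print(st[i],c[i])
    P=np.array([ray(ci,x,y,.099)[:2] for x,y in zip(xs,ys)])
    r=cv2.minAreaRect((P*1e4).astype('f4'));print("rect",np.array(r[0])/1e4,np.array(r[1])/1e4,r[2])
g=((h[...,0]>45)&(h[...,0]<80)&(h[...,1]>100)&(h[...,2]>60)).astype('u1')
k,l,st,c=cv2.connectedComponentsWithStats(g)
if k>1:
    i=1+np.argmax(st[1:,4]);p=ray(ci,*c[i],.06);print("green",st[i],p)
    d=p[:2]-[.4846,-.151];print(np.degrees(np.arctan2(d[1],d[0])),np.linalg.norm(d))
E
python3 w.py w1
```

```text
2.8167 [ 0.4847 -0.1496  0.3309] [[-0.51, 0.86, -0.001], [0.86, 0.51, 0.0], [0.0, -0.0, -1.0]] yaw of y 30.643937928639676 [-0.35 -0.1   1.82 -0.    1.43 -0.88] [ 0.00484393 -0.28495266  0.49236152]
[249 144  10  22 185] [253.24864865 153.59459459]
rect [ 0.47637095 -0.13784614] [0.01114992 0.02612523] 30.382583618164062
green [265 178   8   8  41] [ 0.51709854 -0.16546757  0.06      ]
-23.99748209600815 0.03557338830734428
```

View pics/w1.png

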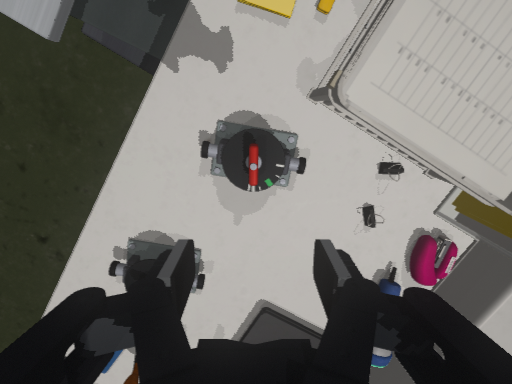

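```bash
python3 - <<'E'
from h import *
from workcell import bot
ci=bot.camera_info("wrist");print(ray(ci,253,164,.101),ray(ci,253.5,146,.099),ray(ci,253.5,184,.099),ray(ci,252,189,.077))
E
```

```text
[ 0.48174471 -0.14799737  0.101     ] [ 0.47106522 -0.12874186  0.099     ] [ 0.4956058  -0.17019733  0.099     ] [ 0.50027158 -0.18212646  0.077     ]
```

Emit:
drive_tool([
  [[0, 0, 25], 0],
  [[0, 0, 35], 0],
  [[0, 0, 35], 0],
  [[0, 0, 35], 0],
  [[0, 0, 35], 0],
  [[0, 0, 25], 0],
  [[0, 0, 10], 0],
  [[0, 0, 0], 0],
])

```text
time: 3.48
tool_pos: [0.4824, -0.1487, 0.1281]
tcp_rot: [-1.554, -2.723, 0.002]
wrist_force: [-0.4, -0.4, 0.2]
width: 0.701
```

```bash
python3 w.py w2
```

```text
3.5333 [ 0.4842 -0.1494  0.1306] [[-0.508, 0.861, -0.002], [0.861, 0.508, 0.001], [0.002, -0.002, -1.0]] yaw of y 30.538949528016484 [-0.35  0.03  2.06 -0.    1.05 -0.88] [0.60378664 0.00084199 0.23546277]
[ 245  183   21   85 1371] [254.95842451 223.54485777]
rect [ 0.48123467 -0.14713716] [0.0118333  0.05501911] 29.787137985229492
green [276 242  15  15 129] [ 0.5172382  -0.16569844  0.06      ]
-24.244159888379382 0.035795200412511746
```

View pics/w2.png

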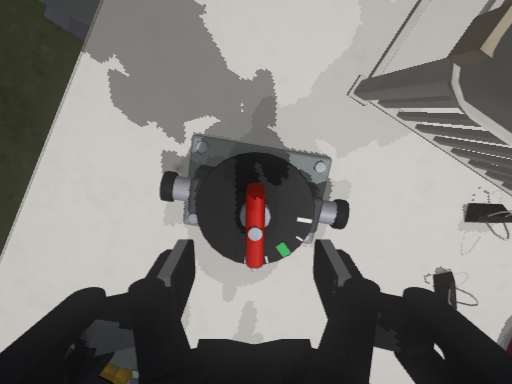

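Emit:
drive_tool([
  [[0, 0, 20], 0],
  [[0, 0, 20], 0],
  [[0, 0, 12], 0],
  [[0, 0, 6], 0],
  [[0, 0, 0], 0],
  [[0, 0, 0], 0],
])

```text
time: 4.03
tool_pos: [0.4857, -0.15, 0.0743]
tcp_rot: [1.559, 2.726, 0.0]
wrist_force: [0.1, -0.1, 0.3]
width: 0.698
```

Emit:
drive_tool([
  [[0, 0, 0], 0],
  [[0, 0, 0], 0],
  [[0, 0, 0], 0],
  [[0, 0, 0], 0],
  [[0, 0, 0], 0],
  [[0, 0, 0], 0],
  [[0, 0, 0], 0],
  [[0, 0, 0], 0],
], jaw=0, force=40)

```text
time: 4.7
tool_pos: [0.4842, -0.1507, 0.0742]
tcp_rot: [-1.559, -2.727, 0.003]
wrist_force: [-5.4, -3.6, 6.1]
width: 0.131
```

Emit:
drive_tool([
  [[0, 0, 0], -4],
  [[0, 0, 0], -6],
  [[0, 0, 0], -6],
  [[0, 0, 0], -6],
  [[0, 0, 0], -6],
  [[0, 0, 0], -5],
  [[0, 0, 0], -2],
  [[0, 0, 0], 0],
])

```text
time: 5.37
tool_pos: [0.4843, -0.1505, 0.0742]
tcp_rot: [-0.664, -3.07, 0.002]
wrist_force: [-4.5, -1.8, 6.8]
width: 0.136
```

```bash
python3 w.py w3
```

```text
5.4167 [ 0.4843 -0.1505  0.0742] [[-0.91, 0.414, -0.001], [0.414, 0.91, -0.001], [0.001, -0.002, -1.0]] yaw of y 65.5269167077751 [-0.35  0.1   2.11 -0.    0.93 -1.49] [-4.87516803 -2.20755205  6.21096951]
[ 240  204   28  118 2622] [253.65636918 259.57856598]
rect [ 0.47869155 -0.14833828] [0.01157312 0.05694708] 65.67668151855469
```

View pics/w3.png

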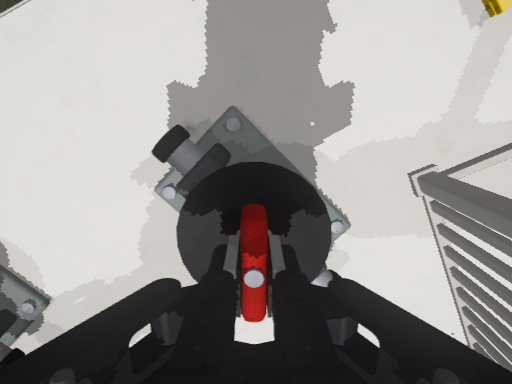

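Fin turned with the gripper, now at about 65.5° (pointer about -24.5°, and the green mark lies at about -24°). Release and rise.

Emit:
drive_tool([
  [[0, 0, 0], 0],
  [[0, 0, 0], 0],
  [[0, 0, 0], 0],
  [[0, 0, 0], 0],
  [[0, 0, 0], 0],
  [[0, 0, 0], 0],
], jaw=0.7)

```text
time: 5.92
tool_pos: [0.4849, -0.1496, 0.0732]
tcp_rot: [-0.667, -3.07, -0.0]
wrist_force: [-0.9, -0.3, -0.3]
width: 0.698
```

Emit:
drive_tool([
  [[0, 0, -10], 0],
  [[0, 0, -20], 0],
  [[0, 0, -30], 0],
  [[0, 0, -30], 0],
  [[0, 0, -30], 0],
  [[0, 0, -20], 0],
  [[0, 0, 0], 0],
  [[0, 0, 0], 0],
])

```text
time: 6.58
tool_pos: [0.4861, -0.1501, 0.2157]
tcp_rot: [0.666, 3.066, -0.001]
wrist_force: [-0.1, 0.2, -0.9]
width: 0.7
```

```bash
python3 w.py w4
```

```text
6.6333 [ 0.4849 -0.1496  0.2137] [[-0.91, 0.415, 0.001], [0.415, 0.91, -0.0], [-0.001, 0.0, -1.0]] yaw of y 65.47798200390619 [-0.35 -0.04  1.98  0.    1.21 -1.49] [-0.80309383  0.07948413 -0.44983227]
[246 155  14  59 651] [252.27956989 183.82334869]
rect [ 0.48073955 -0.14909498] [0.01163792 0.05293376] 65.04888916015625
green [ 32 270   6   7  21] [ 0.48208232 -0.41710785  0.06      ]
-90.54206570835336 0.2661197576791831
```

View pics/w4.png

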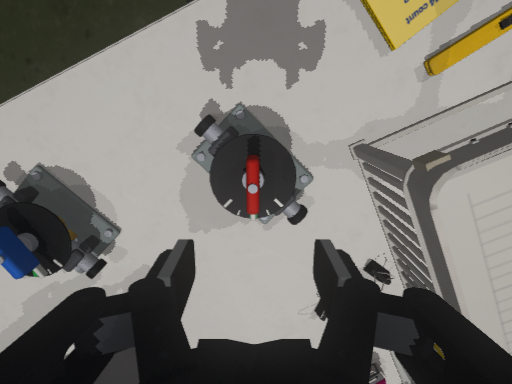

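The red fin ends at (253,155) and (253,214). The pointer at (253,216) covers the green mark, and shut and open marks sit evenly on either side. The gripper is well clear.

```bash
python3 - <<'E'
from workcell import bot
print(bot.finish_job())
E
```

```text
the job is handed in; nothing more can be done
None
```

The red valve is set to about half open, and I handed the job in at about 6.6 s; no verdict is reported. I gripped the fin at about 10° open, turned it 35° counter-clockwise, let go and raised the gripper about 140 mm clear.

- **Angle:** the last wrist picture puts the fin at 65.0° in the world frame. With the stand's axis at about 20.7°, that is about 44° open, against a target of 45° ± 10°. The white pointer covers the green mark.
- **Clearance:** the wrist force was back to about zero after release. The arm never went near the blue valve, but I did not measure its pointer again.
- **Disagreement:** the valve centre as measured from the different camera views differed by up to about 5 mm. This did not affect the grasp or the angle.

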